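# Refit the spark filter in a bench fume unit

## Task

First take the steel tube offcut out of the fume unit's filter well and leave it lying in the red scrap tray. Then refit the filter cassette: slide it off the deck so that it tips into the well and its yellow edge hooks under the yellow lip, and press the other edge down flat on the grille until the orange spring catch has snapped back over it. Leave everything else on the bench where it is.

Things in the scene. Friction and masses are not known exactly. Their poses are not given: they have to be found in the camera images.
- unit: Fixed blue fume unit, 355 x 159 mm: deck, then well. Origin on the bench under the rim where deck and well meet, on the catch's centre line; x from deck to well (roughly to the robot's left), y across (roughly towards the robot), z up. Steel-topped flat deck at z 58: x -190 to 0, y -74 to 85 mm.
- well_floor (a point): Centre of the well's flat floor (dark slatted grille), unit x 72.5, y 1, z 30 mm. Open well with straight walls, rims level with the deck: unit x 0 to 145, y -58 to 60; 5 mm longer and 8 mm wider than the cassette.
- lip_edge (a point): Middle of the lower edge of the yellow fixed lip that overhangs the well's far end, full width: unit x 129 to 145, underside z 45.5, top z 58 mm.
- fence_face (a point): On the top edge, at mid length, of the aluminium fence that guides the cassette along the side away from the robot: upright face at unit y -56 looking to +y, x -190 to 165, z 58 to 70 mm (12 mm above the deck), body 18 mm thick.
- catch (a joint): Orange sprung catch in the rim wall, 30 mm wide, slides to the unit's -x when pushed; 0 = fully out (rest), up to 0.012 m. Slippery nose sticks 8.7 mm into the well: 60 degree slope from z 57 at the wall to z 43 at the tip, underside z 41.5. Spring 4 N out, 8 N at 9 mm: carries the cassette's edge, yields when that is pressed down with some 5 to 12 N.
- cassette: Loose filter cassette, stiff aluminium-framed black mesh plate 140 (x) x 110 (y) x 10 mm, about 0.35 kg, too wide to grasp. Origin: centre of underside; +x edge yellow. Starts flat on the deck, crooked, off the fence, yellow edge to the well. Tips into the well once half is past the rim; fully pushed, its -x edge drops on to the catch. Home: underside at z 30 of the unit.
- scrap_tray: Red open tray, fixed on the bench left or right of the unit (a like green tray is on the other side), 140 x 140 x 45 mm outside, walls 4 mm, floor about 4 mm thick; origin at the centre of its underside. Bench top is world z = 0.
- hook_edge (a point): Middle of the cassette's yellow +x end face (70 mm from its centre, at half thickness).
- front_edge (a point): Middle of the cassette's -x end face, the edge that the catch holds (70 mm from its centre, at half thickness).
- offcut: Loose offcut of bright square steel tube, 50 mm long (x), 26 mm wide (y), 26 mm high, about 90 g; origin at the centre of its underside. It starts on the grille in the well.
- gel_tin: Bystander: white-and-blue tin, 64 mm across, 50 mm high, beyond the fence near the well. Origin at its underside.
- spray: Bystander: red spray can with a pale label, 54 mm across, 170 mm high, standing on the bench close to the robot-side wall of the well. Origin at its underside.
- chip_hammer: Bystander: chipping hammer, 220 mm long, lying on the bench beyond the fence.
- wire_brush: Bystander: brush, 180 mm long, lying on the bench to the robot's right of the unit.
- angle_piece: Bystander: dark steel angle, 60 x 40 x 45 mm, on the bench off the deck's open end. Origin at its underside.
- magnet: Bystander: red welding magnet, 50 x 56 x 20 mm, on the bench off the lip end of the unit.
Mind the look-alikes: they are no part of the job. There is more than one size of the offcut; the job needs the smaller. Of the things shaped like the cassette, the aluminium one is meant.

How it is judged:
On the way, in this order (a step that is already met when the one before it is completed fails the run):
1. the offcut is in the scrap tray (x of offcut in the frame of scrap_tray between -0.062 and 0.062 m and y of offcut in the frame of scrap_tray between -0.062 and 0.062 m and height (world z) of offcut below 0.05 m and contact force between the fingers and offcut below 0.05 N), for 0.1 s.
2. the cassette's yellow edge is under the lip while the other edge is still raised (x of hook_edge in the frame of unit above 0.132 m and z of hook_edge in the frame of unit below 0.0455 m and z of front_edge in the frame of unit above 0.043 m), for 0.04 s.
At the end, for the whole second after the job is handed in: The offcut lies in the red scrap tray; the cassette lies flat on the grille (within 3.5 mm and 0.03 rad) with its yellow edge at least 3 mm under the lip; the catch is back out within 2.5 mm over the other edge; all at rest (x of offcut in the frame of scrap_tray between -0.062 and 0.062 m and y of offcut in the frame of scrap_tray between -0.062 and 0.062 m and height (world z) of offcut below 0.05 m and x of hook_edge in the frame of unit above 0.132 m and z of hook_edge in the frame of unit below 0.04 m and z of front_edge in the frame of unit below 0.0385 m and angle between cassette's own z axis and vertical below 0.03 rad and value of joint catch below 0.0025 m and linear speed of each of cassette, offcut below 0.01 m/s); the robot touches nothing.
It fails at once if a bystander is moved more than 30 mm (distance of any of gel_tin, spray, chip_hammer, wire_brush, angle_piece, magnet from where it was at the start of the episode above 0.03 m).
It also fails if it takes over 70 s, if anything falls off the work surface, if the arm or the gripper's body presses on something with over 40 N, if the wrist force passes 120 N, or if a joint passes its speed limit or range.

## Robot

A 6-joint arm with a two-finger parallel gripper is mounted at the origin on the work surface. World frame = base frame: x ahead of the robot, y to its left, z up, the work surface at z = 0. Lengths are in m, angles in rad, forces in N, time in s.
With the tool pointing down it reaches from about 0.35 to 0.775 m from the base axis. Payload 5.5 kg.
Tool frame: the origin (TCP) lies midway between the tips of the shut fingers; the grasp point (between the pads) lies grip_point_offset behind it (grip_point_offset is the distance from the TCP to the grasp point, in m); z points along the fingers, y is the direction in which the jaws open and shut (so a half turn about z gives the same grasp; the last joint's range is limited). The gripper opens to 85 mm and grips with 20 to 120 N. Pads are 22 mm wide; open, the fingers measure 114 mm over their backs; the gripper's body (76 mm by 85 mm) begins 54 mm behind the grasp point. The pads swing forward as they close: fully open they stand 13 mm farther back than shut.
Start: joints at [0.966, 0.313, 0.046, 1.304, 0, 1.431], TCP at [0.258, 0.514, 0.231] pointing down, gripper open.
Joint ranges: [-2.76, 2.76], [-0.86, 1.69], [-1.03, 1.26], [-2.2, 2.34], [-1.47, 1.5], [-3.14, 3.14]. Speed limits (rad/s): [2.57, 2.57, 3.14, 3.14, 3.14, 3.14].

## Interface

Orientations are given as a unit quaternion [w, x, y, z].
In Python, from workcell import * gives the robot as it stands.
- The arm moves only by the tool send_rows, never from a script. Its argument "series" is one flat list of numbers, 7 for each row, row after row: the shift along the tool's x, y, z in cm, then the turn, a rotation vector about the tool's x, y, z in degrees, then the opening, from 0 (shut) to 1 (fully open). A call has 1 to 10 rows; each row is the pose to reach, as a shift and turn from the pose commanded when the call began, along the tool's axes at that moment; what a row does not reach only later rows make up. A row lasts 1/12 s, in which the tool goes at most 41.7 mm and 7.16 degrees, less where a joint would pass 70% of its speed; a pose out of reach is approached as far as the arm can. A call with a gripper value outside its range is refused whole. The fingers move at their own pace and stop on an object; "newtons" is the grip in N (left out, the last holds). Time passes only in rows, so rows that repeat a pose let the fingers close. It gives the time, the measured TCP pose, the force and the opening at its end, in the units of the state.
- get_state(): the state, without advancing time (a new reading comes with each control period).
- read_camera(name): name is "side" or "top"; returns the picture (384x512x3 uint8, blue, green, red); there is no depth.
- camera_info(name): a dict with "K" (3x3 intrinsics, pixels), "D" ([k1, k2, p1, p2, k3] as OpenCV has them; the pictures are not rectified), "xyz" and "attitude" of the camera in the world. Camera axes: x right, y down, z forward; pixel columns grow to the right and rows downward; lengths in m; the calibration is good to about 2 mm. A picture is of the moment at which its call begins. camera_info takes no time and is no camera call.
- hand_in(): hands the job in, once; it reports no verdict.
Trained networks look in the newest picture that a camera, given by its name, has taken for a name from the list of things; names that differ only in an ending like _2 or _b are one class to them, and where a whole thing is asked for, a point or a joint stands for the part that bears it (a point fixed in the world has none). Each returns a list of dicts, best first, with "p" (0 to 1); they miss things now and then, are a little off and sometimes report something else, mostly with a low value. They report only what shows in the picture. A call takes as long as a camera call. They do not tell look-alikes from the thing itself.
- silhouettes(camera, label): "pixels" (384x512 bool, what is visible of it) and "box" ([left, top, width, height] in pixels, round what is visible of it).
The state is a dict: "clock": time; "joint_pos": joint angles; "qvel": joint speeds; "tau": joint torques, N m; "tcp_pos": TCP position; "orientation": TCP orientation; "wrist_force": force on the tool from outside, world axes, zero at the start; "ft_torque": the same for the moment, N m; "finger_gap": finger opening in m.
Only numpy, scipy, OpenCV 4.12 (cv2) and the standard library are available. Lean on these libraries where they do the work, as an engineer would, in place of code of your own. Each camera call takes 0.05 s, during which the arm holds its last target. There are 200 camera calls.

## Working session

There is one attempt and no reset: what is moved stays moved. The work goes in short steps, Python scripts to look and compute and a tool call to move; the robot and the scene stay as the last step left them, time stands still between calls to the robot, and variables do not carry over. Pictures are saved under pics/ and viewed, about 8 in all and at most 12, crops included, and the job is handed in when it is done.

Besides the shell and the picture viewer there is one more tool, called after "Request:" as name(argument=value, ...), one argument or row to a line, values as JSON. send_rows: Moves the arm, as the interface text tells. Its arguments: {"type":"object","properties":{"series":{"type":"array"},"newtons":{"type":"number"}},"required":["series"]}

```bash
mkdir -p pics; ls; python3 - <<'E'
from workcell import *
import cv2
print(get_state())
for c in("top","side"):
    print(c,camera_info(c)); im=read_camera(c)
    cv2.imwrite(f"pics/{c}0.png",cv2.resize(im,(800,600),interpolation=cv2.INTER_CUBIC))
    for l in("offcut","cassette","scrap_tray","unit","catch"):
        for r in silhouettes(c,l)[:4]:
            import numpy as np
            m=r["pixels"]; ys,xs=np.nonzero(m)
            print(c,l,round(r["p"],2),r["box"],m.sum(),xs.mean().round(1),ys.mean().round(1),im[m].mean(0).round())
E
```

```text
pics
{'clock': 0.0, 'joint_pos': array([ 9.66442576e-01,  3.14038781e-01,  4.49693940e-02,  1.30357149e+00,
       -5.88343462e-06,  1.43121128e+00]), 'qvel': array([-0.00106036, -0.0017978 ,  0.00182367,  0.00133753, -0.00212247,
        0.00025168]), 'tau': array([ 1.10444998e-04, -4.80630040e+01,  2.98531723e+01,  1.92882505e-02,
        2.04277802e-05,  3.80930965e-05]), 'tcp_pos': array([0.25743775, 0.51358726, 0.2303831 ]), 'orientation': array([-3.32461295e-04,  2.30298334e-01,  9.73119636e-01, -8.60273401e-04]), 'wrist_force': array([ 0.65150651, -0.04420365,  0.71599383]), 'ft_torque': array([ 0.03174383,  0.00639221, -0.04051943]), 'finger_gap': 0.08530580596937364}
top {'K': array([[403.55967904,   0.        , 263.26369442],
       [  0.        , 403.55967904, 187.58738117],
       [  0.        ,   0.        ,   1.        ]]), 'D': array([-0.02970514,  0.        ,  0.        ,  0.        ,  0.        ]), 'xyz': array([ 0.37403426, -0.0228789 ,  1.11012778]), 'attitude': array([ 0.04170225, -0.70117089,  0.71116362, -0.02943826])}
top offcut 0.84 [141.8, 269.4, 25.1, 31.0] 
[... 792 characters left out ...]
073]), 'attitude': array([-0.40407728,  0.90331648, -0.13043741,  0.06104901])}
side offcut 0.67 [154.9, 148.2, 18.8, 19.5] 249 163.0 157.6 [142. 136. 141.]
side offcut 0.63 [295.8, 159.5, 5.8, 15.9] 138 299.7 167.4 [174. 168. 173.]
side offcut 0.18 [276.0, 240.4, 18.8, 27.8] 328 284.5 257.8 [95. 87. 86.]
side cassette 0.83 [149.6, 281.1, 57.7, 46.2] 1748 177.0 305.9 [208. 137. 194.]
side cassette 0.8 [271.8, 185.7, 40.1, 35.7] 1243 292.9 202.0 [168. 169. 174.]
side scrap_tray 0.75 [265.2, 261.7, 60.5, 36.8] 1406 292.2 282.0 [ 24.  28. 165.]
side unit 0.65 [272.6, 138.6, 53.2, 100.1] 3140 300.5 187.9 [140. 129. 120.]
side unit 0.29 [275.9, 186.0, 38.8, 37.0] 1297 292.9 201.5 [169. 172. 177.]
```

View pics/top0.png

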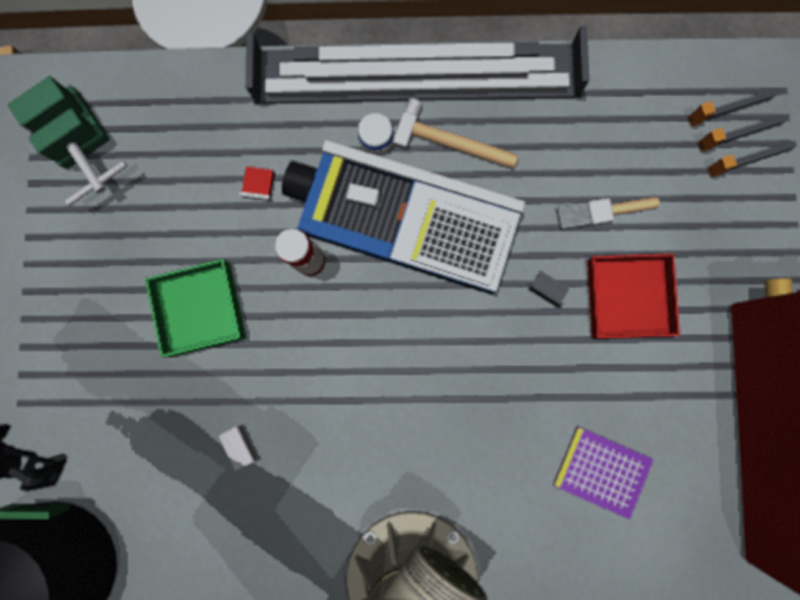

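View pics/side0.png

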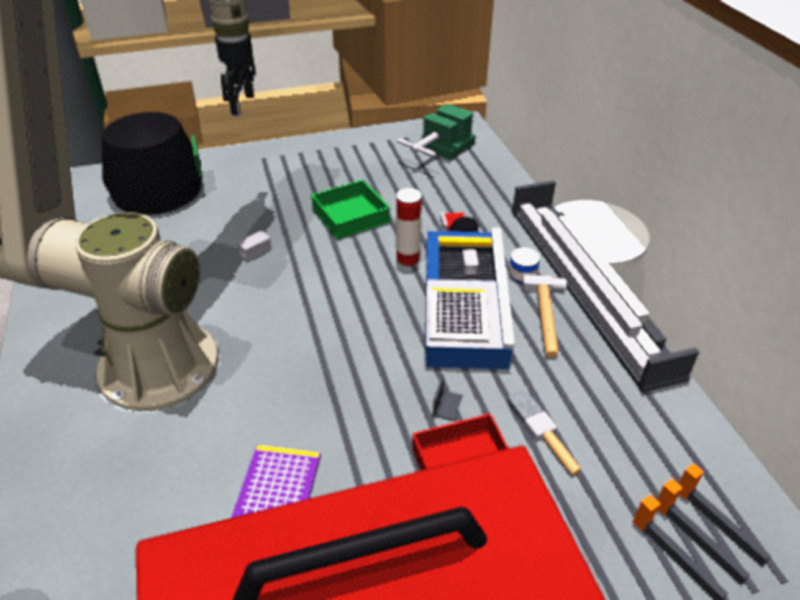

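The top view shows the unit with its yellow lip at (327,188), the small offcut at (362,194) in the well, the cassette at (460,238) on the deck and the red tray at (633,296). The side view agrees. The larger tube at (238,446) and the purple plate are the look-alikes. I'll zoom in to get corners.

```bash
python3 - <<'E'
import cv2
from workcell import *
im=read_camera("top")
cv2.imwrite("pics/crop1.png",cv2.resize(im[80:195,180:340],None,fx=5,fy=5,interpolation=cv2.INTER_CUBIC))
E
```

```text
(no output)
```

View pics/crop1.png

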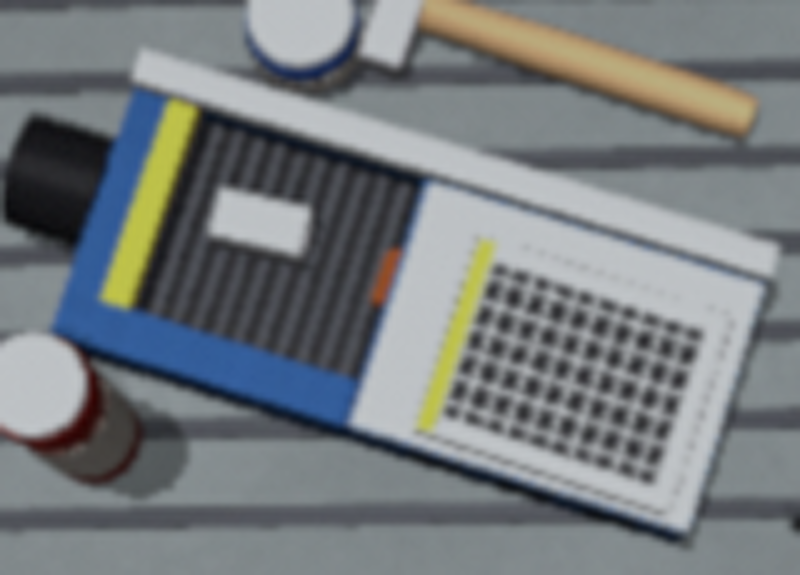

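```bash
cat > h.py <<'E'
import numpy as np, cv2
from scipy.optimize import least_squares
from scipy.spatial.transform import Rotation as R
from workcell import *
def rot(q): return R.from_quat([q[1],q[2],q[3],q[0]])
def proj(c,P):
    i=camera_info(c); P=(np.atleast_2d(P)-i["xyz"])@rot(i["attitude"]).as_matrix()
    return cv2.projectPoints(P,np.zeros(3),np.zeros(3),i["K"],i["D"])[0][:,0]
def fit(c,L,px,x0,free=3):
    L=np.array(L,float)/1000; px=np.array(px,float)
    def w(p):
        a=p[2]; return np.c_[L[:,0]*np.cos(a)-L[:,1]*np.sin(a)+p[0],L[:,0]*np.sin(a)+L[:,1]*np.cos(a)+p[1],L[:,2]]
    r=least_squares(lambda p:(proj(c,w(p))-px).ravel(),x0,loss="soft_l1",f_scale=.7)
    return r.x, r.fun.reshape(-1,2).round(1)
def U(p,pts): # unit mm -> world
    a=p[2]; pts=np.atleast_2d(pts)/1000.; return np.c_[pts[:,0]*np.cos(a)-pts[:,1]*np.sin(a)+p[0],pts[:,0]*np.sin(a)+pts[:,1]*np.cos(a)+p[1],pts[:,2]]
def toU(p,w):
    a=p[2]; d=np.array(w[:2])-p[:2]; return 1000*np.array([d[0]*np.cos(a)+d[1]*np.sin(a),-d[0]*np.sin(a)+d[1]*np.cos(a),w[2]])
def crop(c): # top crop px -> image px
    return (np.array(c,float)+.5)/5-.5+[180,80]
E
python3 - <<'E'
from h import *
L=[[165,85,58],[-190,85,58],[0,85,58],[165,-56,70],[-190,-56,70],[165,-74,70],[-190,-74,70],[129,60,58],[145,60,58]]
px=crop([[55,330],[690,533],[349,424],[133,83],[772,279],[143,48],[780,243],[133,305],[100,302]])
u,e=fit("top",L,px,[.5,0,1.8]); print("unit",u,e.tolist())
L=[[70,-55,68],[70,55,68],[-70,55,68],[-70,-55,68]]
c,e=fit("top",L,crop([[482,238],[418,430],[662,514],[735,315]]),[.45,-.07,1.8]); print("cass",c,e.tolist(),toU(u,[c[0],c[1],0]),np.degrees(c[2]-u[2]))
L=[[25,-13,56],[25,13,56],[-25,13,56],[-25,-13,56]]
o,e=fit("top",L,crop([[217,185],[208,234],[305,257],[312,204]]),[.5,.05,1.6]); print("off",o,e.tolist(),toU(u,[o[0],o[1],0]),np.degrees(o[2]-u[2]))
L=[[70,70,45],[70,-70,45],[-70,-70,45],[-70,70,45]]
t,e=fit("top",L,np.array([[588,256],[674,254],[679,335],[592,338]])/1.5625-.2,[.35,-.4,0]); print("tray",t,e.tolist())
np.savez("p.npz",u=u,c=c,o=o,t=t)
E
```

```text
unit [0.62264313 0.00479856 1.24723916] [[-0.6, 0.4], [0.3, 0.1], [-0.5, 0.2], [-0.1, -0.7], [0.2, -0.6], [0.1, 0.0], [0.5, 0.2], [-0.5, 0.6], [0.5, -0.6]]
cass [ 0.5657299  -0.08869001  1.23423479] [[-0.2, -0.7], [-0.6, 0.1], [1.7, 0.1], [-0.0, 0.3]] [-106.7325435    24.23617035    0.        ] -0.7450958953737987
off [0.65417748 0.07698813 1.35436772] [[0.6, 0.5], [0.3, -0.0], [-0.8, -1.0], [-0.2, 0.2]] [78.46976092 -6.94601082  0.        ] 6.138014062725573
tray [ 0.47254636 -0.3802584   0.01290471] [[1.1, -0.1], [-1.5, -0.3], [-1.1, 0.5], [1.4, 0.0]]
```

```bash
cat >> h.py <<'E'
def go(pos,ya): # needed shift cm / turn deg; ya: world angle of tool y (rad), tool down
    s=get_state(); q=rot(s["orientation"]); ya=np.array(ya)
    y=np.array([np.cos(ya),np.sin(ya),0]); z=np.array([0,0,-1.]); x=np.cross(y,z)
    T=R.from_matrix(np.c_[x,y,z])
    print("t %.2f tcp"%s["clock"],s["tcp_pos"].round(4),"gap",round(s["finger_gap"],4),"F",s["wrist_force"].round(1),
     "shift cm",(q.inv().apply(np.array(pos)-s["tcp_pos"])*100).round(2),"turn",np.degrees((q.inv()*T).as_rotvec()).round(1))
E
python3 - <<'E'
from h import *
import workcell
print(getattr(workcell,"grip_point_offset",None))
d=np.load("p.npz"); o=d["o"]
go([o[0],o[1],.27],o[2]-np.pi/2)
for l in("spray","gel_tin"):
  for c in("top","side"):
    for r in silhouettes(c,l)[:2]: print(l,c,r["p"],r["box"])
print(proj("top",U(d["u"],[[130,120,0],[130,120,170]])))
E
```

```text
0.0187
t 0.65 tcp [0.2578 0.514  0.2313] gap 0.0856 F [-0.  -0.3  0.8] shift cm [-55.03 -21.3   -3.87] turn [ 0.  -0.  75.8]
spray top 0.78 [174.6, 146.1, 33.5, 29.8]
spray top 0.43 [180.0, 88.4, 157.8, 101.6]
spray side 0.7 [272.3, 138.1, 58.6, 99.2]
spray side 0.64 [251.3, 120.8, 17.0, 48.8]
gel_tin top 0.89 [227.9, 71.2, 25.2, 26.8]
gel_tin top 0.71 [375.5, 162.4, 59.5, 55.0]
gel_tin side 0.9 [324.4, 159.9, 18.3, 21.8]
gel_tin side 0.43 [266.5, 138.5, 63.0, 99.7]
[[201.85509905 165.71852326]
 [189.73044121 154.66864195]]
```

Request:
send_rows(
  series=[-10,-4,-4,0,0,14,0.6,-55,-21.3,-4,0,0,75.8,0.6,-55,-21.3,-4,0,0,75.8,0.6,-55,-21.3,-4,0,0,75.8,0.6,-55,-21.3,-4,0,0,75.8,0.6,-55,-21.3,-4,0,0,75.8,0.6,-55,-21.3,-4,0,0,75.8,0.6,-55,-21.3,-4,0,0,75.8,0.6,-55,-21.3,-4,0,0,75.8,0.6,-55,-21.3,-4,0,0,75.8,0.6],
)

```text
clock: 1.68
tcp_pos: [0.5366, 0.2057, 0.2635]
orientation: [0.0, 0.758, 0.652, 0.0]
wrist_force: [0.4, 1.6, -0.1]
finger_gap: 0.0512
```

```bash
python3 - <<'E'
from h import *
o=np.load("p.npz")["o"]; go([o[0],o[1],.27],o[2]-np.pi/2)
E
```

```text
t 1.68 tcp [0.5366 0.2057 0.2635] gap 0.0512 F [ 0.4  1.6 -0.1] shift cm [-10.97  13.55  -0.65] turn [ 0.  -0.   3.8]
```

Request:
send_rows(
  series=[-11,13.5,-0.6,0,0,3.8,0.6,-11,13.5,-0.6,0,0,3.8,0.6,-11,13.5,-0.6,0,0,3.8,0.6,-11,13.5,-0.6,0,0,3.8,0.6,-11,13.5,-0.6,0,0,3.8,0.6,-11,13.5,3,0,0,3.8,0.6,-11,13.5,14,0,0,3.8,0.6,-11,13.5,14,0,0,3.8,0.6,-11,13.5,14,0,0,3.8,0.6,-11,13.5,14,0,0,3.8,0.6],
)

```text
clock: 2.52
tcp_pos: [0.6484, 0.0794, 0.1157]
orientation: [-0.004, 0.777, 0.629, -0.005]
wrist_force: [-1.1, 0.0, -0.6]
finger_gap: 0.0511
```

```bash
python3 - <<'E'
from h import *
o=np.load("p.npz")["o"]; go([o[0],o[1],.033],o[2]-np.pi/2)
im=read_camera("side")
cv2.imwrite("pics/s1.png",cv2.resize(im[120:240,240:400],None,fx=5,fy=5,interpolation=cv2.INTER_CUBIC))
E
```

```text
t 2.52 tcp [0.6484 0.0794 0.1157] gap 0.0511 F [-1.1  0.  -0.6] shift cm [-0.09  0.72  8.27] turn [-0.7  0.1  0.3]
```

View pics/s1.png

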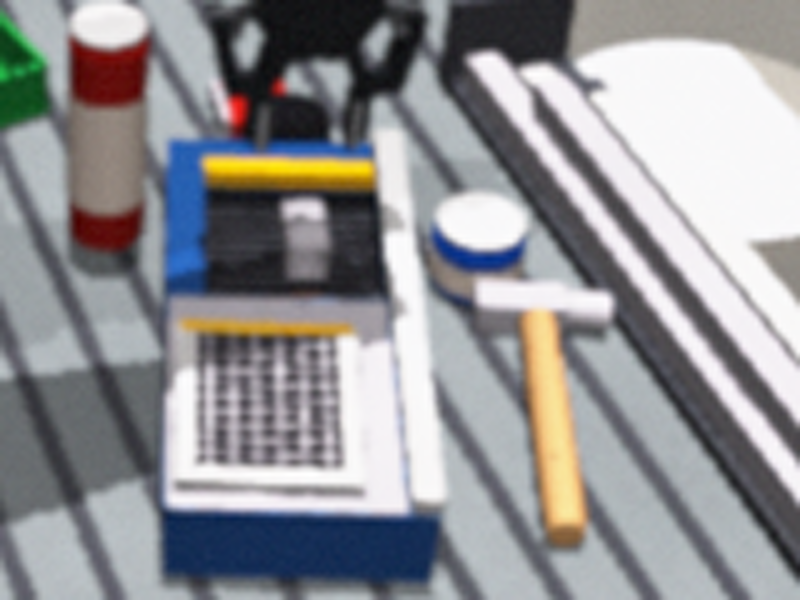

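```bash
python3 - <<'E'
from h import *
d=np.load("p.npz");o=d["o"]
P=U(o,[[25,-13,56],[25,13,56],[-25,13,56],[-25,-13,56],[-25,0,30]])
print(((proj("side",P)-[240,120]+.5)*5-.5).round())
print(((proj("side",U(d["u"],[[129,60,58],[129,-58,58],[-190,85,58]]))-[240,120]+.5)*5-.5).round())
E
```

```text
[[322. 198.]
 [283. 199.]
 [294. 246.]
 [334. 245.]
 [311. 276.]]
[[206. 170.]
 [381. 175.]
 [166. 507.]]
```

Request:
send_rows(
  series=[0,0.7,3,0,0,3,0.6,0,0.7,6,0,0,3,0.6,0,0.7,8.2,0,0,3,0.6,0,0.7,8.2,0,0,3,0.6,0,0.7,8.2,0,0,3,0.6,0,0.7,8.2,0,0,3,0.6],
)

```text
clock: 3.07
tcp_pos: [0.6624, 0.078, 0.0445]
orientation: [0.001, 0.794, 0.609, 0.002]
wrist_force: [0.2, 0.1, 0.2]
finger_gap: 0.0511
```

```bash
python3 - <<'E'
from h import *
o=np.load("p.npz")["o"]; go([o[0],o[1],.033],1.30-np.pi/2)
E
```

```text
t 3.07 tcp [0.6624 0.078  0.0445] gap 0.0511 F [0.2 0.1 0.2] shift cm [-0.31 -0.77  1.14] turn [ 0.3 -0.1  0.5]
```

Request:
send_rows(
  series=[-0.3,-0.75,0,0,0,0,0.6,-0.3,-0.75,0.5,0,0,0,0.6,-0.3,-0.75,1.1,0,0,0,0.6,-0.3,-0.75,1.1,0,0,0,0.6,-0.3,-0.75,1.1,0,0,0,0.6],
)

```text
clock: 3.48
tcp_pos: [0.6525, 0.0769, 0.0304]
orientation: [0.0, 0.794, 0.608, 0.0]
wrist_force: [-0.6, -0.2, -0.3]
finger_gap: 0.0514
```

Request:
send_rows(
  series=[0,0,-0.3,0,0,0,0.6,0,0,-0.3,0,0,0,0.2,0,0,-0.3,0,0,0,0.1,0,0,-0.3,0,0,0,0.1,0,0,-0.3,0,0,0,0.1,0,0,-0.3,0,0,0,0.1,0,0,-0.3,0,0,0,0.1],
  newtons=40,
)

```text
clock: 4.07
tcp_pos: [0.6528, 0.0769, 0.0337]
orientation: [0.0, 0.794, 0.608, 0.001]
wrist_force: [0.6, -0.2, 4.7]
finger_gap: 0.0253
```

Request:
send_rows(
  series=[0,0,-2,0,0,0,0.1,0,0,-5,0,0,0,0.1,0,0,-9,0,0,0,0.1,0,0,-13,0,0,0,0.1,0,0,-14,0,0,0,0.1,0,0,-14,0,0,0,0.1],
)

```text
clock: 4.57
tcp_pos: [0.6544, 0.0769, 0.1774]
orientation: [0.002, 0.794, 0.608, 0.003]
wrist_force: [0.0, 0.3, -1.0]
finger_gap: 0.0252
```

```bash
python3 - <<'E'
from h import *
d=np.load("p.npz");t=d["t"]; go([t[0],t[1],.17],1.30-np.pi/2-.6)
E
```

```text
t 4.57 tcp [0.6544 0.0769 0.1774] gap 0.0252 F [ 0.   0.3 -1. ] shift cm [-48.87  -5.7    0.6 ] turn [ 0.4 -0.2 34.8]
```

Request:
send_rows(
  series=[-15,-1.9,0.4,0,0,0,0.1,-48.9,-5.7,0.5,0,0,0,0.1,-48.9,-5.7,0.5,0,0,0,0.1,-48.9,-5.7,0.5,0,0,0,0.1,-48.9,-5.7,0.5,0,0,0,0.1,-48.9,-5.7,0.5,0,0,0,0.1,-48.9,-5.7,0.5,0,0,0,0.1,-48.9,-5.7,0.5,0,0,0,0.1,-48.9,-5.7,0.5,0,0,0,0.1,-48.9,-5.7,0.5,0,0,0,0.1],
)

```text
clock: 5.4
tcp_pos: [0.4957, -0.3109, 0.1659]
orientation: [-0.002, 0.794, 0.608, -0.0]
wrist_force: [0.3, -0.7, -1.2]
finger_gap: 0.025
```

Request:
send_rows(
  series=[0,0,0,0,0,0,0.1,0,0,0,0,0,0,0.1,0,0,0,0,0,0,0.1],
)

```text
clock: 5.65
tcp_pos: [0.4969, -0.3094, 0.1666]
orientation: [-0.002, 0.794, 0.608, -0.0]
wrist_force: [0.3, 0.5, -1.0]
finger_gap: 0.025
```

```bash
python3 - <<'E'
from h import *
d=np.load("p.npz");t=d["t"]; go([t[0],t[1],.012],1.30-np.pi/2)
E
```

```text
t 5.65 tcp [ 0.4969 -0.3094  0.1666] gap 0.025 F [ 0.3  0.5 -1. ] shift cm [-7.51 -0.45 15.44] turn [-0.2 -0.1  0.4]
```

Request:
send_rows(
  series=[-4,-0.2,0,0,0,0,0.1,-7.5,-0.4,0,0,0,0,0.1,-7.5,-0.4,4,0,0,0,0.1,-7.5,-0.4,8,0,0,0,0.1,-7.5,-0.4,11,0,0,0,0.1,-7.5,-0.4,13,0,0,0,0.1,-7.5,-0.4,15,0,0,0,0.1,-7.5,-0.4,15.5,0,0,0,0.1,-7.5,-0.4,15.5,0,0,0,0.1,-7.5,-0.4,15.5,0,0,0,0.1],
)

```text
clock: 6.48
tcp_pos: [0.4754, -0.3805, 0.014]
orientation: [-0.0, 0.793, 0.609, 0.0]
wrist_force: [0.1, -0.3, -1.2]
finger_gap: 0.0251
```

Lower 4 mm, release, rise.

Request:
send_rows(
  series=[0,0,0.4,0,0,0,0.1,0,0,0.4,0,0,0,0.1,0,0,0.4,0,0,0,0.5,0,0,0.4,0,0,0,0.5,0,0,0.4,0,0,0,0.5,0,0,0.4,0,0,0,0.5,0,0,-4,0,0,0,0.5,0,0,-8,0,0,0,0.5,0,0,-12,0,0,0,0.5,0,0,-13,0,0,0,0.5],
)

```text
clock: 7.32
tcp_pos: [0.4772, -0.3842, 0.1513]
orientation: [0.005, 0.794, 0.608, 0.001]
wrist_force: [1.3, -0.4, 0.8]
finger_gap: 0.0425
```

```bash
python3 - <<'E'
from h import *
d=np.load("p.npz");u=d["u"];c=d["c"];t=d["t"]
im=read_camera("top")
for r in silhouettes("top","offcut"): 
    b=r["box"]; print(round(r["p"],2),b)
print("tray px",proj("top",[[t[0],t[1],.02]]))
# re-fit check of the cassette from silhouettes
cu=toU(u,[c[0],c[1],.068]); print("cass in unit",cu)
P=U(u,[[cu[0],112,150]])[0]; print(P); go(P,u[2]+np.pi/2-np.pi)
E
```

```text
0.86 [146.8, 272.1, 18.1, 31.5]
0.78 [389.7, 181.0, 22.8, 16.1]
tray px [[402.04982924 189.81779143]]
cass in unit [-106.7325435    24.23617035   68.        ]
[ 0.48252009 -0.06078627  0.15      ]
t 7.42 tcp [ 0.4765 -0.3836  0.1479] gap 0.0427 F [-0.  -0.4  0.1] shift cm [31.33 -7.8  -0.38] turn [0.4 0.2 3.5]
```

Request:
send_rows(
  series=[10,-2.5,-0.3,0,0,3.5,0,31.3,-7.8,-0.3,0,0,3.5,0,31.3,-7.8,-0.3,0,0,3.5,0,31.3,-7.8,-0.3,0,0,3.5,0,31.3,-7.8,-0.3,0,0,3.5,0,31.3,-7.8,-0.3,0,0,3.5,0,31.3,-7.8,-0.3,0,0,3.5,0,31.3,-7.8,-0.3,0,0,3.5,0,31.3,-7.8,-0.3,0,0,3.5,0,31.3,-7.8,-0.3,0,0,3.5,0],
)

```text
clock: 8.25
tcp_pos: [0.4796, -0.0572, 0.1454]
orientation: [-0.001, 0.811, 0.585, -0.001]
wrist_force: [-0.4, -0.4, 0.7]
finger_gap: 0.0001
```

```bash
python3 - <<'E'
from h import *
u=np.load("p.npz")["u"]
go(U(u,[[-107,112,62]])[0],u[2]-np.pi/2)
E
```

```text
t 8.25 tcp [ 0.4796 -0.0572  0.1454] gap 0.0001 F [-0.4 -0.4  0.7] shift cm [-0.27  0.41  8.34] turn [-0.1  0.   0.2]
```

Request:
send_rows(
  series=[-0.3,0,3,0,0,0,0,-0.3,0,6,0,0,0,0,-0.3,0,8,0,0,0,0,-0.3,0,8.3,0,0,0,0,-0.3,0,8.3,0,0,0,0,-0.3,0,8.3,0,0,0,0],
)

```text
clock: 8.75
tcp_pos: [0.48, -0.0629, 0.0641]
orientation: [-0.0, 0.812, 0.583, -0.0]
wrist_force: [0.1, 0.3, 0.1]
finger_gap: 0.0001
```

```bash
python3 - <<'E'
from h import *
u=np.load("p.npz")["u"]
print(toU(u,get_state()["tcp_pos"]))
go(U(u,[[-107,94,62]])[0],u[2]-np.pi/2)
im=read_camera("side")
cv2.imwrite("pics/s2.png",cv2.resize(im[120:240,240:400],None,fx=5,fy=5,interpolation=cv2.INTER_CUBIC))
E
```

```text
[-109.51254143  113.76906076   64.05838416]
t 8.75 tcp [ 0.48   -0.0629  0.0641] gap 0.0001 F [0.1 0.3 0.1] shift cm [0.25 1.98 0.21] turn [-0.   0.  -0.1]
```

View pics/s2.png

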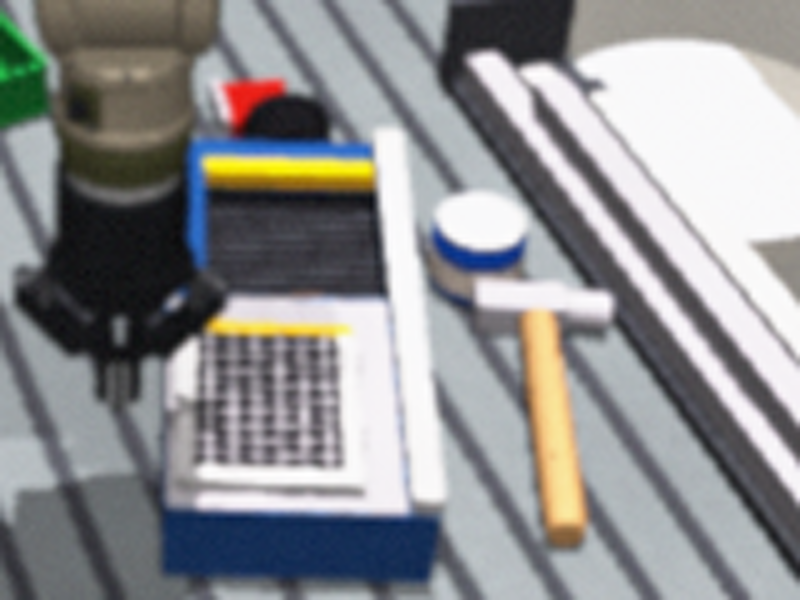

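Request:
send_rows(
  series=[0.2,0.5,0.2,0,0,0,0,0.2,1,0.2,0,0,0,0,0.2,1.5,0.2,0,0,0,0,0.2,2,0.2,0,0,0,0,0.2,2.4,0.2,0,0,0,0,0.2,2.8,0.2,0,0,0,0,0.2,3.2,0.2,0,0,0,0,0.2,3.6,0.2,0,0,0,0,0.2,4,0.2,0,0,0,0,0.2,4,0.2,0,0,0,0],
)

```text
clock: 9.63
tcp_pos: [0.5186, -0.0729, 0.0616]
orientation: [-0.0, 0.812, 0.584, -0.0]
wrist_force: [-2.5, 0.5, 0.6]
finger_gap: 0.0001
```

```bash
python3 - <<'E'
from h import *
u=np.load("p.npz")["u"]
print(toU(u,get_state()["tcp_pos"]))
im=read_camera("side")
cv2.imwrite("pics/s3.png",cv2.resize(im[120:240,240:400],None,fx=5,fy=5,interpolation=cv2.INTER_CUBIC))
E
```

```text
[-106.73707163   73.95118585   61.60656536]
```

View pics/s3.png

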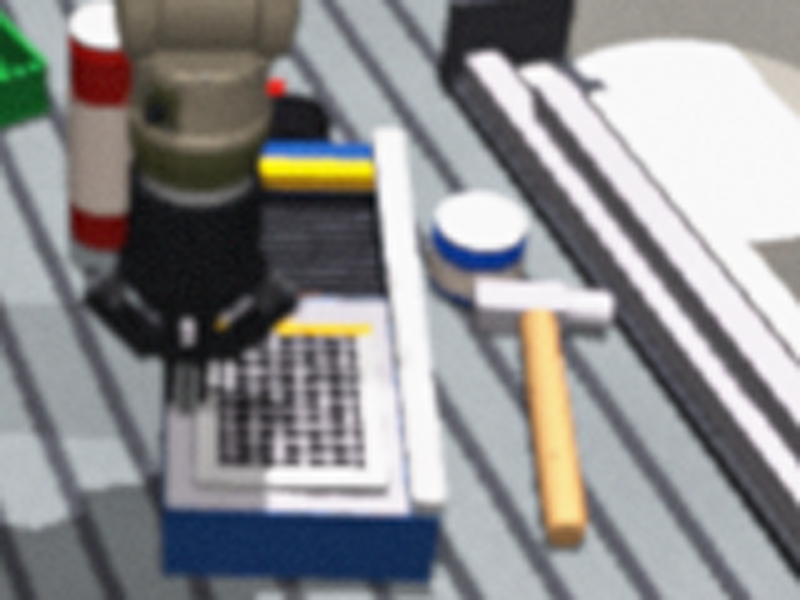

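Request:
send_rows(
  series=[0,0.3,0,0,0,0,0,0,0.6,0,0,0,0,0,0,0.8,0,0,0,0,0,0,0.8,0,0,0,0,0],
)

```text
clock: 10.02
tcp_pos: [0.5268, -0.0756, 0.0617]
orientation: [0.0, 0.812, 0.584, 0.0]
wrist_force: [-0.5, 0.4, -0.6]
finger_gap: -0.0001
```

Request:
send_rows(
  series=[0,0.1,0,0,0,0,0,0,0.2,0,0,0,0,0,0,0.2,0,0,0,0,0],
)

```text
clock: 10.27
tcp_pos: [0.5277, -0.0759, 0.0617]
orientation: [-0.0, 0.812, 0.584, -0.0]
wrist_force: [-2.0, 1.3, 0.2]
finger_gap: -0.0
```

Request:
send_rows(
  series=[0,0.1,0,0,0,0,0,0,0.2,0,0,0,0,0,0,0.2,0,0,0,0,0],
)

```text
clock: 10.52
tcp_pos: [0.53, -0.0767, 0.0618]
orientation: [0.0, 0.812, 0.584, 0.0]
wrist_force: [-1.6, 0.8, 0.1]
finger_gap: 0.0004
```

Request:
send_rows(
  series=[0,0.1,0,0,0,0,0,0,0.2,0,0,0,0,0,0,0.3,0,0,0,0,0],
)

```text
clock: 10.77
tcp_pos: [0.5303, -0.0768, 0.0617]
orientation: [-0.002, 0.812, 0.584, -0.001]
wrist_force: [-10.4, 2.7, 8.9]
finger_gap: 0.0001
```

Request:
send_rows(
  series=[0,0.1,0,0,0,0,0,0,0.2,0,0,0,0,0,0,0.2,0,0,0,0,0],
)

```text
clock: 11.02
tcp_pos: [0.5305, -0.0768, 0.0616]
orientation: [-0.003, 0.812, 0.584, -0.002]
wrist_force: [-12.3, 3.8, 11.4]
finger_gap: -0.0001
```

```bash
python3 - <<'E'
from h import *
u=np.load("p.npz")["u"]
s=get_state();print(toU(u,s["tcp_pos"]),s["wrist_force"])
im=read_camera("top")
cv2.imwrite("pics/t4.png",cv2.resize(im[80:195,180:340],None,fx=5,fy=5,interpolation=cv2.INTER_CUBIC))
E
```

```text
[-106.70041218   61.45369763   61.61004511] [-12.2708866    3.7674236   11.40708574]
```

View pics/t4.png

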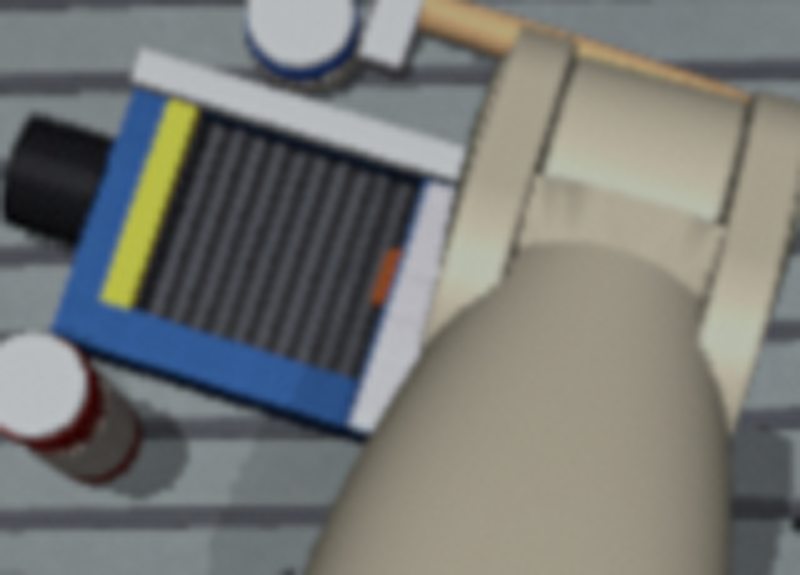

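Request:
send_rows(
  series=[0,-1.5,0,0,0,0,0,0,-3,0,0,0,0,0,0,-3,-4,0,0,0,0.47,0,-3,-7,0,0,0,0.47,-5,-1,-7,0,0,0,0.47,-10.3,6,-7,0,0,0,0.47,-10.3,6,-7,0,0,0,0.47,-10.3,6,-7,0,0,0,0.47,-10.3,6,-7,0,0,0,0.47,-10.3,6,-7,0,0,0,0.47],
)

```text
clock: 11.9
tcp_pos: [0.5592, -0.196, 0.1316]
orientation: [0.0, 0.812, 0.583, 0.0]
wrist_force: [-0.1, 0.8, 0.1]
finger_gap: 0.04
```

```bash
python3 - <<'E'
from h import *
u=np.load("p.npz")["u"]
s=get_state();print(toU(u,s["tcp_pos"]))
go(U(u,[[-211,0,58]])[0],u[2]-np.pi/2)
E
```

```text
[-210.56953536   -3.68292067  131.64518496]
t 11.90 tcp [ 0.5592 -0.196   0.1316] gap 0.04 F [-0.1  0.8  0.1] shift cm [-0.05 -0.37  7.36] turn [ 0.1 -0.  -0.1]
```

Request:
send_rows(
  series=[0,-0.3,3,0,0,0,0.47,0,-0.3,6,0,0,0,0.47,0,-0.3,7.3,0,0,0,0.47,0,-0.3,7.3,0,0,0,0.47,0,-0.3,7.3,0,0,0,0.47],
)

```text
clock: 12.32
tcp_pos: [0.5548, -0.1925, 0.0585]
orientation: [-0.001, 0.811, 0.584, -0.0]
wrist_force: [-0.1, 0.0, -0.1]
finger_gap: 0.0398
```

```bash
python3 - <<'E'
from h import *
u=np.load("p.npz")["u"]
s=get_state();print(toU(u,s["tcp_pos"]),s["wrist_force"])
im=read_camera("side")
cv2.imwrite("pics/s5.png",cv2.resize(im[120:240,240:400],None,fx=5,fy=5,interpolation=cv2.INTER_CUBIC))
E
```

```text
[-208.62854772    1.63777329   58.4666979 ] [-0.12470151  0.02881812 -0.13859831]
```

View pics/s5.png

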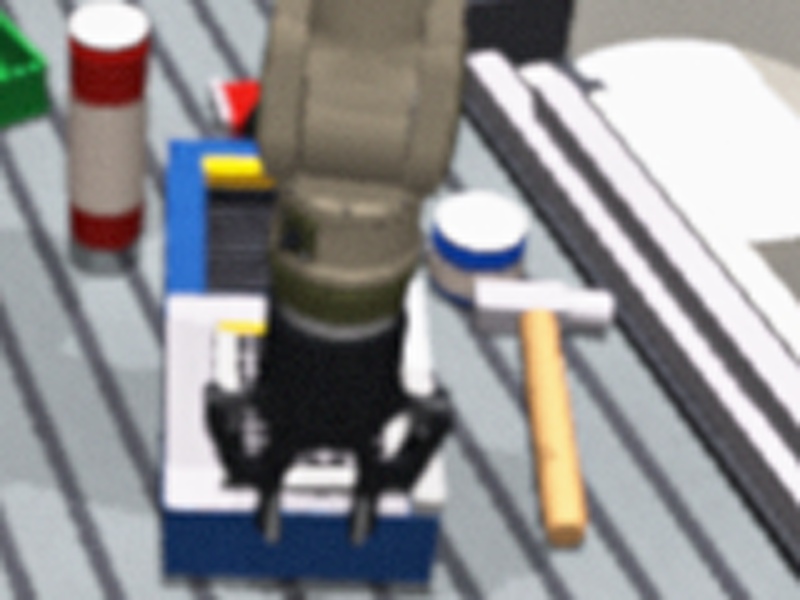

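The fingers at (270,540) and (362,525) stand just behind the deck end, with the cassette against the fence. Pushing along the fence next.

Request:
send_rows(
  series=[1,0,0,0,0,0,0.47,2.2,0,0,0,0,0,0.47,3.4,0,0,0,0,0,0.47,4.6,0,0,0,0,0,0.47,5.8,0,0,0,0,0,0.47,7,0,0,0,0,0,0.47,8.2,0,0,0,0,0,0.47,9.4,0,0,0,0,0,0.47,10.6,0,0,0,0,0,0.47,11.5,0,0,0,0,0,0.47],
)

```text
clock: 13.2
tcp_pos: [0.5925, -0.0833, 0.0586]
orientation: [-0.0, 0.812, 0.584, -0.0]
wrist_force: [-1.4, -3.9, 3.7]
finger_gap: 0.0399
```

```bash
python3 - <<'E'
from h import *
u=np.load("p.npz")["u"]
s=get_state();print(toU(u,s["tcp_pos"]),s["wrist_force"])
im=read_camera("side")
cv2.imwrite("pics/s6.png",cv2.resize(im[120:240,240:400],None,fx=5,fy=5,interpolation=cv2.INTER_CUBIC))
E
```

```text
[-93.133003     0.57309556  58.62375086] [-1.38111263 -3.85967554  3.65732213]
```

View pics/s6.png

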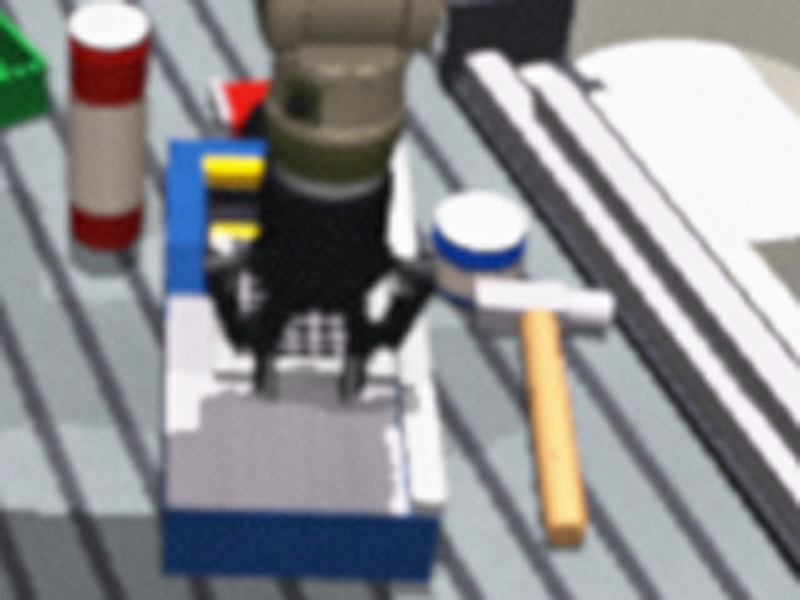

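Request:
send_rows(
  series=[0.8,0,0,0,0,0,0.47,1.6,0,0,0,0,0,0.47,2.4,0,0,0,0,0,0.47,3.2,0,0,0,0,0,0.47,4,0,0,0,0,0,0.47,4.8,0,0,0,0,0,0.47,5.6,0,0,0,0,0,0.47,6.2,0,0,0,0,0,0.47,6.8,0,0,0,0,0,0.47,6.8,0,0,0,0,0,0.47],
)

```text
clock: 14.08
tcp_pos: [0.6141, -0.0188, 0.0585]
orientation: [-0.001, 0.811, 0.585, 0.0]
wrist_force: [0.3, -0.0, 0.1]
finger_gap: 0.04
```

```bash
python3 - <<'E'
from h import *
u=np.load("p.npz")["u"]
s=get_state();print(toU(u,s["tcp_pos"]),s["wrist_force"])
im=read_camera("side")
cv2.imwrite("pics/s7.png",cv2.resize(im[120:240,240:400],None,fx=5,fy=5,interpolation=cv2.INTER_CUBIC))
E
```

```text
[-25.06478889   0.62573799  58.50458774] [ 0.33424874 -0.03341136  0.11949063]
```

View pics/s7.png

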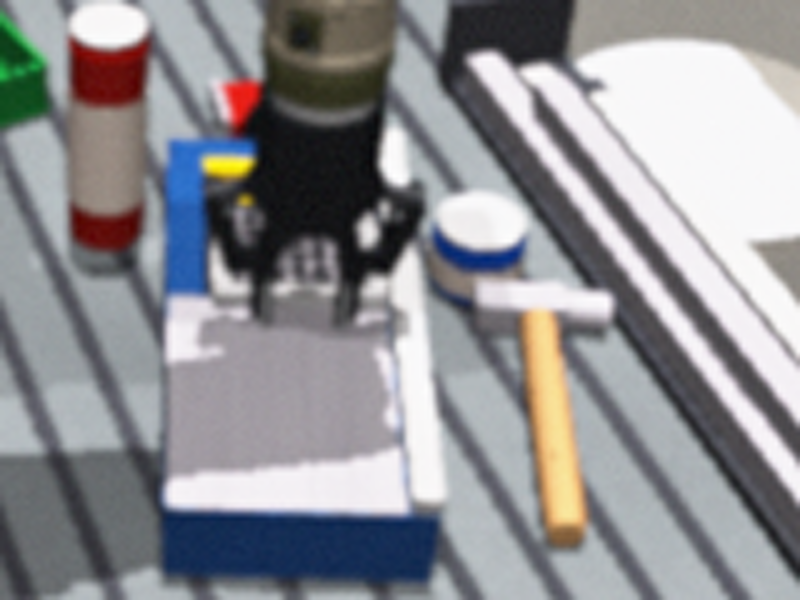

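The plate has tipped into the well and its rear edge still sits at the rim, near (300,290). Continuing in small steps.

Request:
send_rows(
  series=[0.4,0,0,0,0,0,0.47,0.8,0,0,0,0,0,0.47,1.2,0,0,0,0,0,0.47,1.5,0,0,0,0,0,0.47,1.5,0,0,0,0,0,0.47],
)

```text
clock: 14.55
tcp_pos: [0.6189, -0.0056, 0.0588]
orientation: [-0.0, 0.812, 0.584, 0.0]
wrist_force: [-0.0, -0.9, -0.1]
finger_gap: 0.0401
```

Request:
send_rows(
  series=[0.2,0,0,0,0,0,0.47,0.4,0,0,0,0,0,0.47,0.4,0,0,0,0,0,0.47],
)

```text
clock: 14.8
tcp_pos: [0.6202, -0.002, 0.0589]
orientation: [-0.0, 0.812, 0.584, 0.0]
wrist_force: [-0.7, -0.1, -0.5]
finger_gap: 0.0403
```

```bash
python3 - <<'E'
from h import *
u=np.load("p.npz")["u"]
s=get_state();print(toU(u,s["tcp_pos"]),s["wrist_force"])
im=read_camera("side")
cv2.imwrite("pics/s8.png",cv2.resize(im[120:240,240:400],None,fx=5,fy=5,interpolation=cv2.INTER_CUBIC))
E
```

```text
[-7.17098184  0.14087195 58.94048536] [-0.71824222 -0.05806606 -0.51792865]
```

Request:
send_rows(
  series=[0.2,0,0,0,0,0,0.47,0.4,0,0,0,0,0,0.47,0.4,0,0,0,0,0,0.47],
)

```text
clock: 15.1
tcp_pos: [0.6214, 0.0017, 0.0589]
orientation: [-0.0, 0.812, 0.584, 0.0]
wrist_force: [-0.5, -0.8, -0.3]
finger_gap: 0.0399
```

Request:
send_rows(
  series=[0.2,0,0,0,0,0,0.47,0.4,0,0,0,0,0,0.47,0.4,0,0,0,0,0,0.47],
)

```text
clock: 15.35
tcp_pos: [0.6226, 0.0055, 0.0588]
orientation: [-0.0, 0.812, 0.584, 0.0]
wrist_force: [-1.1, -0.9, 0.9]
finger_gap: 0.0402
```

Request:
send_rows(
  series=[-1,0,-1,0,0,0,0.47,-2,0,-4,0,0,0,0.47,-6,0,-8,0,0,0,0.47,-20,0,-10,0,0,0,0.47,-20,0,-10,0,0,0,0.47,-20,0,-10,0,0,0,0.47,-20,0,-10,0,0,0,0.47,-20,0,-10,0,0,0,0.47],
)

```text
clock: 16.02
tcp_pos: [0.5578, -0.1906, 0.1613]
orientation: [0.002, 0.814, 0.581, 0.0]
wrist_force: [0.7, -0.5, -0.4]
finger_gap: 0.0402
```

```bash
python3 - <<'E'
from h import *
a=read_camera("top")[85:175,180:280]; b=read_camera("side")[130:230,265:345]
A=cv2.resize(a,(500,450),interpolation=cv2.INTER_CUBIC); B=cv2.resize(b,(300,375),interpolation=cv2.INTER_CUBIC)
o=np.zeros((450,800,3),np.uint8); o[:,:500]=A; o[:375,500:]=B
cv2.imwrite("pics/s9.png",o)
u=np.load("p.npz")["u"]
s=get_state();print(toU(u,s["tcp_pos"]))
go(U(u,[[17,1,90]])[0],u[2]-np.pi/2)
E
```

```text
[-2.01615642e+02  1.34697835e-01  1.59845020e+02]
t 16.12 tcp [ 0.5584 -0.1863  0.1598] gap 0.0403 F [-0.5  1.9 -1.3] shift cm [21.86 -0.17  6.99] turn [ 0.1 -0.  -0.2]
```

View pics/s9.png

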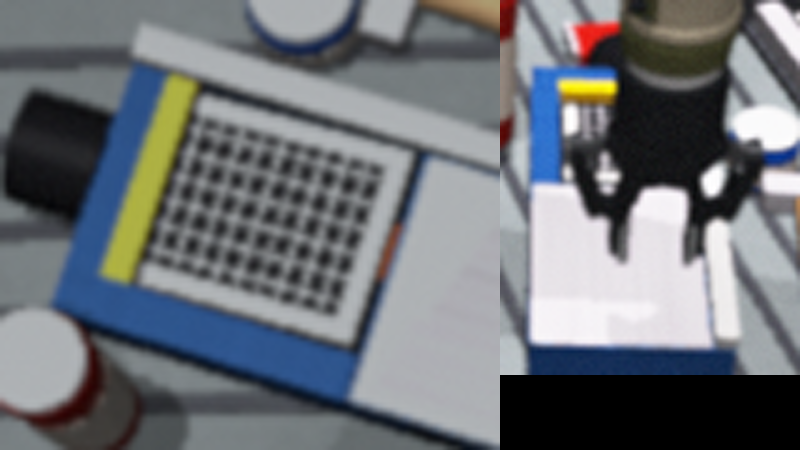

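Request:
send_rows(
  series=[8,0,0,0,0,0,0.47,21.9,-0.1,0,0,0,0,0.47,21.9,-0.1,0,0,0,0,0.47,21.9,-0.1,0,0,0,0,0.47,21.9,-0.1,0,0,0,0,0.47,21.9,-0.1,0,0,0,0,0.47,21.9,-0.1,3,0,0,0,0.47,21.9,-0.1,6.9,0,0,0,0.47,21.9,-0.1,6.9,0,0,0,0.47,21.9,-0.1,6.9,0,0,0,0.47],
)

```text
clock: 16.95
tcp_pos: [0.6247, 0.0245, 0.0876]
orientation: [-0.002, 0.811, 0.584, -0.003]
wrist_force: [0.1, -0.0, 0.1]
finger_gap: 0.04
```

```bash
python3 - <<'E'
from h import *
u=np.load("p.npz")["u"]
s=get_state();print(toU(u,s["tcp_pos"]))
go(U(u,[[17,1,52]])[0],u[2]-np.pi/2)
E
```

```text
[19.35294123  4.28484348 87.62996489]
t 16.95 tcp [0.6247 0.0245 0.0876] gap 0.04 F [ 0.1 -0.   0.1] shift cm [-0.23  0.35  3.56] turn [-0.4  0.1  0.1]
```

Request:
send_rows(
  series=[0,0.2,0,0,0,0,0.47,0,0.2,0.8,0,0,0,0.47,0,0.2,1.6,0,0,0,0.47,0,0.2,2.4,0,0,0,0.47,0,0.2,3,0,0,0,0.47,0,0.2,3.4,0,0,0,0.47,0,0.2,3.4,0,0,0,0.47],
)

```text
clock: 17.53
tcp_pos: [0.6288, 0.0226, 0.0547]
orientation: [-0.0, 0.812, 0.584, -0.001]
wrist_force: [0.3, 0.2, 0.7]
finger_gap: 0.0402
```

Request:
send_rows(
  series=[0,0,0.3,0,0,0,0.47,0,0,0.6,0,0,0,0.47,0,0,0.6,0,0,0,0.47],
)

```text
clock: 17.78
tcp_pos: [0.6293, 0.0228, 0.0495]
orientation: [-0.0, 0.812, 0.584, -0.0]
wrist_force: [-0.2, 0.9, -0.6]
finger_gap: 0.0402
```

Request:
send_rows(
  series=[0,0,0.3,0,0,0,0.47,0,0,0.6,0,0,0,0.47,0,0,0.6,0,0,0,0.47],
)

```text
clock: 18.03
tcp_pos: [0.6291, 0.023, 0.0429]
orientation: [-0.0, 0.812, 0.584, -0.0]
wrist_force: [0.9, -0.4, -0.1]
finger_gap: 0.0402
```

```bash
python3 - <<'E'
from h import *
u=np.load("p.npz")["u"]
s=get_state();print(toU(u,s["tcp_pos"]),s["wrist_force"])
E
```

```text
[19.28232286 -0.31277837 42.94946191] [ 0.90634424 -0.37660903 -0.12752029]
```

Request:
send_rows(
  series=[0,0,0.3,0,0,0,0.47,0,0,0.5,0,0,0,0.47,0,0,0.5,0,0,0,0.47],
)

```text
clock: 18.28
tcp_pos: [0.6295, 0.0229, 0.0387]
orientation: [-0.0, 0.812, 0.584, 0.0]
wrist_force: [-0.5, -0.2, 0.5]
finger_gap: 0.0402
```

Request:
send_rows(
  series=[0,0,0.2,0,0,0,0.47,0,0,0.4,0,0,0,0.47,0,0,0.4,0,0,0,0.47],
)

```text
clock: 18.53
tcp_pos: [0.6298, 0.0228, 0.0385]
orientation: [0.001, 0.812, 0.584, 0.001]
wrist_force: [-8.0, 0.0, 22.7]
finger_gap: 0.0406
```

Request:
send_rows(
  series=[0,0,0.2,0,0,0,0.47,0,0,0.2,0,0,0,0.47,0,0,0.2,0,0,0,0.47],
)

```text
clock: 18.78
tcp_pos: [0.6298, 0.0228, 0.0384]
orientation: [0.001, 0.812, 0.584, 0.001]
wrist_force: [-11.2, 0.0, 33.3]
finger_gap: 0.04
```

Request:
send_rows(
  series=[0,0,-2,0,0,0,0.47,0,0,-5,0,0,0,0.47,0,0,-9,0,0,0,0.47,-6,0,-13,0,0,0,0.47,-28,0,-13,0,0,0,0.47,-28,0,-13,0,0,0,0.47,-28,0,-13,0,0,0,0.47,-28,0,-13,0,0,0,0.47,-28,0,-13,0,0,0,0.47,-28,0,-13,0,0,0,0.47],
)

```text
clock: 19.62
tcp_pos: [0.5394, -0.2448, 0.163]
orientation: [0.0, 0.812, 0.584, 0.0]
wrist_force: [0.8, -0.3, -0.7]
finger_gap: 0.04
```

```bash
python3 - <<'E'
from h import *
d=np.load("p.npz");u=d["u"];t=d["t"]
ta=read_camera("top"); 
for r in silhouettes("top","offcut"): print(round(r["p"],2),r["box"])
sb=read_camera("side"); a=ta[85:175,180:280]; b=sb[130:210,265:345]
o=np.zeros((600,800,3),np.uint8)
o[:450,:500]=cv2.resize(a,(500,450),interpolation=cv2.INTER_CUBIC); o[:300,500:]=cv2.resize(b,(300,300),interpolation=cv2.INTER_CUBIC)
o[300:600,500:]=cv2.resize(ta[160:220,375:435],(300,300),interpolation=cv2.INTER_CUBIC)
cv2.imwrite("pics/s10.png",o)
# predicted corners at home (front edge top corners), catch nose
for n,z in(("home",40),("up",57)):
    print(n,((proj("top",U(u,[[3,-55,z],[3,55,z]]))-[180,85]+.5)*5-.5).round())
print("nose tip/wall y0",((proj("top",U(u,[[8.7,0,43],[0,0,57],[8.7,15,43],[0,0,58]]))-[180,85]+.5)*5-.5).round())
s=get_state(); print(s["clock"],toU(u,s["tcp_pos"]))
E
```

```text
0.6 [144.4, 273.5, 10.4, 13.0]
home [[422. 160.]
 [360. 351.]]
up [[422. 152.]
 [359. 345.]]
nose tip/wall y0 [[381. 251.]
 [396. 250.]
 [373. 277.]
 [396. 249.]]
19.7667 [-263.7408794    -0.82150215  162.86125212]
```

View pics/s10.png

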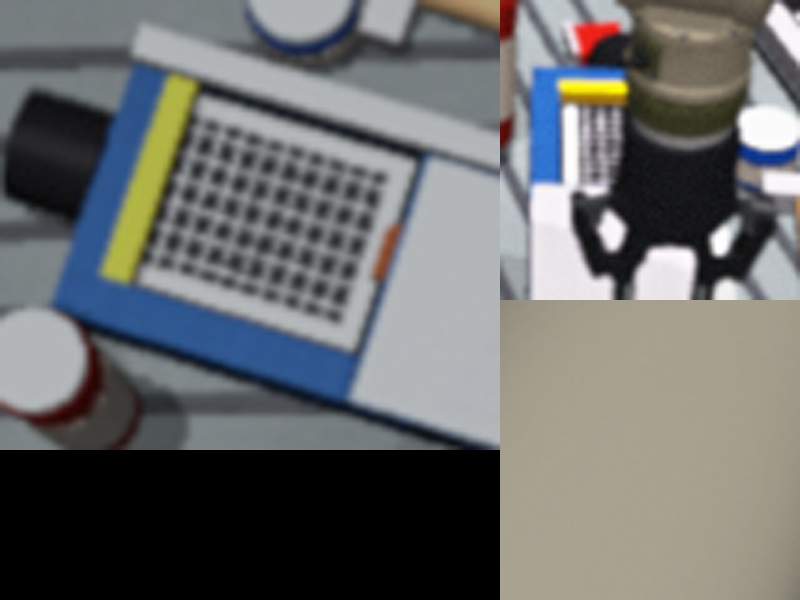

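The last picture shows the cassette corners at (357,351) and (418,157). That matches the prediction for a seated cassette, and the orange nose at (385,255) now overlaps its edge, fully out. Handing in.

```bash
python3 -c "
from workcell import *
print(hand_in())"
```

```text
the job is handed in; nothing more can be done
None
```

I moved the offcut to the red scrap tray and refitted the cassette, then handed the job in with about 20 s of the 70 s used.

**Offcut:** I gripped it in the well, set it down in the red tray and let go. Right after release the network found it inside the tray, near the centre. In the last picture the arm hid the tray, so I did not see it there again.

**Cassette:** I pushed it against the fence, slid it along until it tipped into the well, and pressed its rear edge down with two fingers to about 33 N. In the final top view:
- The yellow edge is under the lip.
- The cassette corners are within about 4 px, in a 5x enlargement, of the predicted seated position.
- The orange catch is fully out over the edge.

**Open points:**
- **Catch force:** I saw no separate 5–12 N when the catch gave way. The force readings were too far apart to show it, so the snap is judged from the before and after pictures and the hard stop at grille height.
- **Hooked with the rear edge raised:** I did not measure this step directly. It fits the picture taken after the cassette tipped, and the later one where the yellow edge was already under the lip and the rear edge was still up on the catch.
- **Bystanders:** The gel tin, the spray can, and the parts of the hammer and magnet in view looked unmoved. The brush and the angle were not checked at the end.

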